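Pull the sprung retaining clip off the axle with the hooked pick

TASK

The pulley on the small axle has to come off for service: take the hooked pick out of its wooden stand, hook its toe into the loop of the sprung retaining clip and draw the clip sideways out of the axle groove, so that it ends lying loose inside the steel tray, clear of the axle. Old grease has gummed it up, so pull steadily and let it creep out (snatching it, or pulling with more than 20 N, bends it); do not jam the pick against the axle or tray, and keep the gripper itself off the clip. Then put the pick back upright in its stand, handle resting on the wood, and leave the small parts round about as they are.

Things in the scene. Friction and masses are not known exactly. Their poses are not given: they have to be found in the camera images.
- axle_tray: fixed sheet-steel tray 190 (x) x 140 (y) x 18 mm, walls and floor 3 mm; origin: centre of its underside. A vertical axle stands in it at x = +30 mm, y = 0. Heights: round foot (60 mm across) to 11 mm; pulley (48 mm) to 25; hub (19 mm) to 40; groove (12 mm) to 45.5; axle head (18 mm) to 53.5 mm, the top
- axle_seat (a point): point on the axle's line at the bottom of the groove (top of the hub), in the axes of axle_tray
- clip: flat sprung steel clip, 4 mm thick, 36 x 26 mm, in the groove under the axle head. Origin: on the axle's line while seated, at its underside, z up; it may droop 0.1 rad. Sprung legs point to +x (ends at x = +9 mm), the pull loop to -x. It comes out only along its own -x: the legs snap past the axle after some 6 mm, it is free after 15 mm, then drops on the pulley or tray. 54 g
- clip_loop (a point): centre of the loop's window, at half thickness, 16 mm from the clip's origin along its -x. Window: x = -21.5 to -10.5 mm, y = -8 to +8 mm of the clip; then the loop's end bar to x = -26.5 mm. Free below for 15 mm. The legs are gummed up: under a steady 12 to 15 N they give way slowly, 1 to 2 mm/s, and a pull that is led faster than they give soon passes 20 N, which bends the clip
- pick: hooked pick, upright in its stand. Origin: centre of the underside of the handle, z up. Black handle 16 x 16 mm, flat sides along x and y, z = 0 to +66 mm, with a 26 x 26 x 4 mm guard at its foot; below a steel collar 11 x 11 mm to z = -14 mm, then a 4 mm rod on the same line to the foot at z = -48 mm. The hook's toe points to -x: the foot covers x = -5.5 to +2 mm, z = -48 to -44 mm. 50 to 80 g
- pick_tip (a point): centre of the hook's bend, on the rod's line, 46 mm below the pick's origin (the foot's underside is 2 mm lower, the toe reaches 5.5 mm from here along the pick's -x)
- pick_stand: fixed light wooden block 72 x 72 x 56 mm; origin: centre of its underside. One square hole in the centre of its top, 14 x 14 mm, chamfered, 53 mm deep, sides along the block's x and y. The handle's guard rests on the block's top, collar and hook are in the hole; at the start the pick's axes are those of the block; it may go back turned by quarter turns
- tape: black roll of tape, 62 mm across and 19 mm high, loose bystander, origin at its underside
- capacitor: blue capacitor can, 25 mm across, 30 mm high, loose bystander, origin at its underside
- heatsink: finned aluminium heat sink, 27 x 46 x 25 mm, loose bystander, origin at its underside

How it is judged:
On the way, in this order (a step that is already met when the one before it is completed fails the run):
1. the pick is drawn out of its stand (z of pick_tip in the frame of pick_stand above 0.06 m), for 0.1 s.
2. the hook stands in the clip's loop and bears on it while the clip is still on the axle (contact force between pick and clip above 2 N and distance between pick_tip and clip_loop below 0.014 m and horizontal distance between clip and axle_seat below 0.008 m), for 0.1 s.
3. the clip is out of the groove (horizontal distance between clip and axle_seat above 0.02 m), for 0.1 s.
At the end, for the whole second after the job is handed in: The clip lies at rest inside the tray's outline, its origin more than 20 mm from the axle's line and below 45 mm height; the pick stands at rest in its stand, within 6 mm of the hole's centre, its handle within 4 mm of the wood and within 0.1 rad of upright (horizontal distance between clip and axle_seat above 0.02 m and x of clip in the frame of axle_tray between -0.095 and 0.095 m and y of clip in the frame of axle_tray between -0.07 and 0.07 m and height (world z) of clip below 0.045 m and linear speed of each of clip, pick below 0.02 m/s and horizontal distance between pick and pick_stand below 0.006 m and z of pick in the frame of pick_stand below 0.06 m and angle between pick's own z axis and vertical below 0.1 rad); the robot touches nothing.
It fails at once if the clip is snatched or bent: more than 20 N between pick and clip (contact force between pick and clip above 20 N).
It fails at once if the pick is jammed with more than 25 N against the axle, pulley or tray (contact force between pick and axle_tray above 25 N).
It fails at once if the gripper touches the clip (contact force between the fingers and clip above 1 N).
It fails at once if a bystander is moved more than 20 mm (distance of any of tape, capacitor, heatsink from where it was at the start of the episode above 0.02 m).
It also fails if it takes over 64 s, if anything falls off the work surface, if the arm or the gripper's body presses on something with over 40 N, if the wrist force passes 120 N, or if a joint passes its speed limit or range.

ROBOT

A 7-joint arm with a two-finger parallel gripper is mounted at the origin on a cart in front of the work surface, level with it; the furniture and walls round the work are solid. World frame = base frame: x ahead of the robot, y to its left, z up, the work surface at z = 0. Lengths are in m, angles in rad, forces in N, time in s.
With the tool pointing down it reaches from about 0.35 to 0.9 m from the base axis. Payload 8.1 kg.
Tool frame: the origin (TCP) lies midway between the tips of the shut fingers; the grasp point (between the pads) lies 19 mm behind it; z points along the fingers, y is the line along which they close (so a half turn about z gives the same grasp; the last joint's range is limited). The gripper opens to 92 mm and grips with 3 to 60 N. Pads are 19 mm wide; open, the fingers measure 130 mm over their backs; the gripper's body (75 mm by 190 mm) begins 47 mm behind the grasp point.
Start: joints at [-1.262, 0.434, 0.025, 1.573, -0.012, 1.134, -0.075], TCP at [0.25, 0.573, 0.227] pointing down, gripper open.
Joint ranges: [-2.62, 2.62], [-0.44, 2.09], [-1.27, 1.32], [0.08, 2.57], [-1.32, 4.46], [0.12, 2], [-2.74, 2.74]. Speed limits (rad/s): [2.22, 2.22, 3.01, 3.01, 3.14, 3.14, 3.14].

INTERFACE

Orientations are given as a rotation vector (axis times angle).
In Python, from cell import observe, get_image, camera_model, sign_off, recognise, silhouettes gives the robot as it stands.
- The arm moves only by the tool apply_moves, never from a script. Its argument "motion" is a list of rows, each an object of numbers: "x", "y", "z": the shift along the world's x, y, z in cm; "yaw": the turn about the world's z in degrees; "hand": the opening, from -1 (shut) to 1 (fully open), so that 0 is half open. In form: [{"x": .., "y": .., "z": .., "yaw": .., "hand": ..}, ...]. A call has 1 to 10 rows; each row is the pose to reach, as a shift and turn from the pose commanded when the call began; what a row does not reach only later rows make up. A row lasts 1/8 s, in which the tool goes at most 62.5 mm and 10.7 degrees, less where a joint would pass 70% of its speed; a pose out of reach is approached as far as the arm can. A call with a gripper value outside its range is refused whole. The fingers move at their own pace and stop on an object; "newtons" is the grip in N (left out, the last holds). Time passes only in rows, so rows that repeat a pose let the fingers close. It gives the time, the measured TCP pose, the force, the opening and the grip force at its end, in the units of the state.
- observe(): the state, without advancing time (a new reading comes with each control period).
- get_image(name): name is "scene" or "top" or "wrist"; returns the picture (384x512x3 uint8, blue, green, red); there is no depth.
- camera_model(name): a dict with "camera_matrix" (3x3 intrinsics, pixels), "T" (4x4, takes a point from camera to world coordinates). Camera axes: x right, y up, looking along -z (the intrinsics and any distortion apply to the point x, -y, -z); pixel columns grow to the right and rows downward; lengths in m; the calibration is good to about 2 mm. A picture is of the moment at which its call begins: read the wrist's pose just before it. camera_model takes no time and is no camera call; for the wrist camera it gives the pose at the moment of the call.
- sign_off(): hands the job in; it is judged then, once.
Trained networks look in the newest picture that a camera, given by its name, has taken for a name from the list of things; names that differ only in an ending like _2 or _b are one class to them, and where a whole thing is asked for, a point or a joint stands for the part that bears it (a point fixed in the world has none). Each returns a list of dicts, best first, with "p" (0 to 1); they miss things now and then, are a little off and sometimes report something else, mostly with a low value. They report only what shows in the picture. A call takes as long as a camera call.
- recognise(query, camera): "rect" ([left, top, right, bottom] in pixels, round what is visible of it).
- silhouettes(query, camera): "mask" (384x512 bool, what is visible of it) and "rect" ([left, top, right, bottom] in pixels, round what is visible of it).
The state is a dict: "clock": time; "joints": joint angles; "dq": joint speeds; "joint_efforts": joint torques, N m; "position": TCP position; "ee_rot": TCP orientation; "force": force on the tool from outside, world axes, zero at the start; "ft_torque": the same for the moment, N m; "width": opening from 0.0 (shut) to 1.0 (fully open); "gripper_force": force on a finger pad.
Only numpy, scipy, OpenCV 4.12 (cv2) and the standard library are available. Lean on these libraries where they do the work, as an engineer would, in place of code of your own. Each camera call takes 0.05 s, during which the arm holds its last target. There are 200 camera calls.

## Working session

There is one attempt and no reset: what is moved stays moved. The work goes in short steps, Python scripts to look and compute and a tool call to move; the robot and the scene stay as the last step left them, time stands still between calls to the robot, and variables do not carry over. Pictures are saved under pics/ and viewed, at most 10 in all, crops included, and the job is handed in when it is done.

Besides the shell and the picture viewer there is one more tool, called after "Emit:" as name(argument=value, ...), one argument or row to a line, values as JSON. apply_moves: Moves the arm, as the interface text tells. Its arguments: {"type":"object","properties":{"motion":{"type":"array","items":{"type":"object","properties":{"x":{"type":"number"},"y":{"type":"number"},"z":{"type":"number"},"yaw":{"type":"number"},"hand":{"type":"number"}}}},"newtons":{"type":"number"}},"required":["motion"]}

```bash
mkdir -p pics; ls; cat > h.py <<'E'
import numpy as np, cv2
from cell import *
def ray(cm,u,v):
    K=np.array(cm["camera_matrix"]);T=np.array(cm["T"])
    a=np.linalg.inv(K)@[u,v,1]; d=T[:3,:3]@[a[0],-a[1],-a[2]]
    return T[:3,3],d
def onz(cm,u,v,z):
    o,d=ray(cm,u,v); return o+d*(z-o[2])/d[2]
def proj(cm,p):
    K=np.array(cm["camera_matrix"]);T=np.array(cm["T"])
    c=T[:3,:3].T@(np.array(p)-T[:3,3]); q=K@[c[0],-c[1],-c[2]]; return q[:2]/q[2]
E
python3 - <<'E'
from h import *
s=observe(); print(s)
ims={}
for n in ["scene","top","wrist"]:
    ims[n]=get_image(n); cv2.imwrite(f"pics/{n}0.png",ims[n])
    cm=camera_model(n); print(n,{k:(np.round(v,3).tolist() if not isinstance(v,str) else v) for k,v in cm.items()})
for n in ["scene","top"]:
  for q in ["axle_tray","clip","pick","pick_stand","tape","capacitor","heatsink"]:
    r=recognise(q,n); print(n,q,[(np.round(x["rect"]).tolist(),round(x["p"],2)) for x in r[:2]])
cv2.imwrite("pics/a.png",np.vstack([ims["top"],])); 
E
```

```text
pics
{'clock': 0.0, 'joints': array([-1.26163868,  0.43522897,  0.02493864,  1.57411183, -0.01158102,
        1.13396004, -0.07508797]), 'dq': array([ 1.53571056e-03, -1.18692298e-03,  5.14988715e-04,  7.67503964e-05,
       -1.64083418e-04,  3.79565033e-04,  1.50477894e-03]), 'joint_efforts': array([-8.24408744e-04, -6.67849660e+01,  9.84695926e-01, -3.14462650e+01,
       -6.05449104e-02,  4.28938901e-02,  1.88420777e-04]), 'position': array([0.24997457, 0.57227885, 0.22593514]), 'ee_rot': array([-6.42220538e-01, -3.07506811e+00,  2.44036280e-03]), 'force': array([0.43088187, 0.04695352, 0.43640499]), 'ft_torque': array([-0.00308741, -0.04214299,  0.02065611]), 'gripper_force': 0.0, 'width': 0.9991308712212603}
scene {'camera_matrix': [[475.55, 0.0, 263.266], [0.0, 475.55, 189.743], [0.0, 0.0, 1.0]], 'T': [[0.84, 0.22, -0.496, 0.138], [-0.542, 0.346, -0.765, -0.611], [0.003, 0.912, 0.41, 0.491], [0.0, 0.0, 0.0, 1.0]]}
top {'camera_matrix': [[485.4, 0.0, 256.301], [0.0, 485.4, 193.655], [0.0, 0.0, 1.0]], 'T': [[0.001, 0.993, -0.116, 0.504], [-1.0, 0.004, 0.02, 0.181], [0.021, 0.116,
[... 352 characters left out ...]
0, 193.0], 0.76)]
scene pick_stand [([202.0, 185.0, 247.0, 224.0], 0.73), ([328.0, 215.0, 341.0, 233.0], 0.34)]
scene tape [([324.0, 212.0, 341.0, 236.0], 0.73)]
scene capacitor [([373.0, 241.0, 389.0, 261.0], 0.6)]
scene heatsink [([161.0, 183.0, 184.0, 195.0], 0.75), ([217.0, 164.0, 233.0, 192.0], 0.69)]
top axle_tray [([312.0, 198.0, 369.0, 276.0], 0.8)]
top clip [([332.0, 232.0, 342.0, 236.0], 0.54)]
top pick [([213.0, 213.0, 226.0, 221.0], 0.58)]
top pick_stand [([201.0, 198.0, 238.0, 237.0], 0.77), ([213.0, 209.0, 226.0, 227.0], 0.32)]
top tape [([280.0, 143.0, 302.0, 165.0], 0.67)]
top capacitor [([340.0, 150.0, 350.0, 162.0], 0.68)]
top heatsink [([144.0, 237.0, 166.0, 248.0], 0.53)]
```

```bash
python3 - <<'E'
from h import *
t=cv2.imread("pics/top0.png");s=cv2.imread("pics/scene0.png")
a=cv2.resize(t[130:290,130:390],None,fx=3,fy=3,interpolation=cv2.INTER_CUBIC)[:, :780]
cv2.imwrite("pics/top_c.png",a)
b=cv2.resize(s[150:340,140:400],None,fx=3,fy=3,interpolation=cv2.INTER_CUBIC)[:, :780]
cv2.imwrite("pics/scene_c.png",b)
top=camera_model("top"); 
for n,u,v,z in [("tray",340.5,237,.018),("clip",337,234,.045),("pick",219.5,217,.122),("stand",219.5,217.5,.056),("tape",291,154,.019),("cap",345,156,.03),("hs",155,242.5,.025)]:
    print(n,onz(top,u,v,z).round(4))
m=silhouettes("pick_stand","top")[0]["mask"]; m2=silhouettes("axle_tray","top")[0]["mask"]
for mm,z in((m,.056),(m2,.018)):
    pts=np.argwhere(mm)[:,::-1]; P=np.array([onz(top,u,v,z)[:2] for u,v in pts],np.float32)
    print(cv2.minAreaRect(P))
E
```

```text
tray [ 0.5379 -0.0567  0.018 ]
clip [ 0.5445 -0.0429  0.045 ]
pick [0.5806 0.2434 0.122 ]
stand [0.5839 0.247  0.056 ]
tape [0.7502 0.0672 0.019 ]
cap [ 0.7435 -0.0698  0.03  ]
hs [0.5233 0.4085 0.025 ]
((0.5836271047592163, 0.24543510377407074), (0.07859834283590317, 0.07562712579965591), 14.732712745666504)
((0.5346461534500122, -0.05179760605096817), (0.1431891769170761, 0.19186556339263916), 85.66545867919922)
```

View pics/top_c.png

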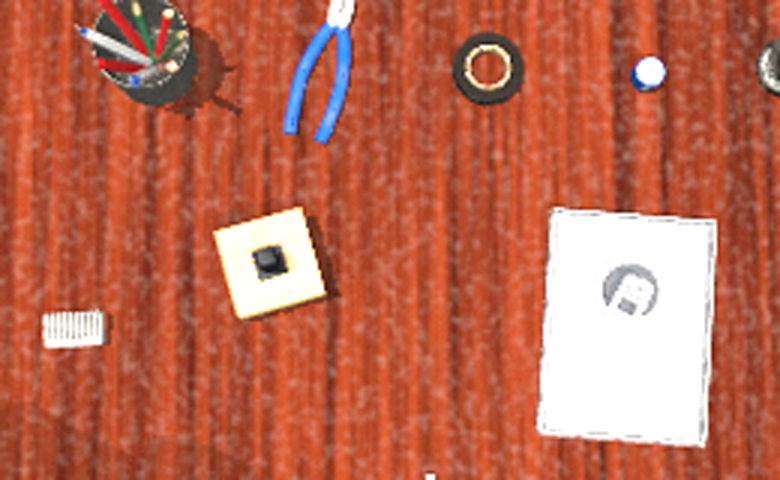

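View pics/scene_c.png

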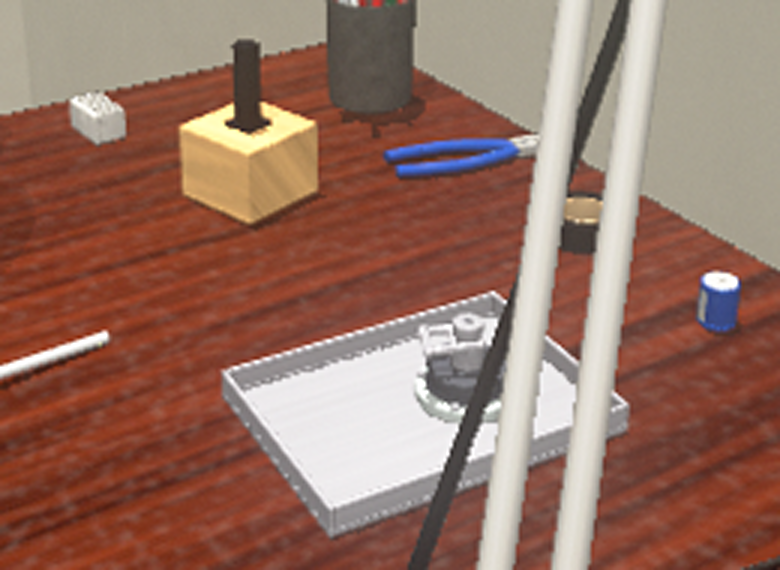

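```bash
python3 - <<'E'
import cv2,numpy as np
a=cv2.imread("pics/top0.png");b=cv2.imread("pics/scene0.png")
cv2.imwrite("pics/both.png",cv2.resize(np.hstack([a,b]),(800,300),interpolation=cv2.INTER_AREA))
E
```

```text
(no output)
```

View pics/both.png

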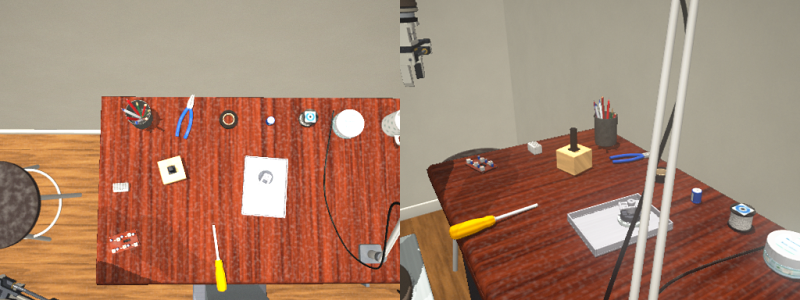

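Emit:
apply_moves(
  motion=[
    {"x":5,"y":-6},
    {"x":8,"y":-12},
    {"x":11,"y":-18},
    {"x":14,"y":-24},
    {"x":17,"y":-30},
    {"x":20,"y":-36},
    {"x":23,"y":-42},
    {"x":26,"y":-48},
    {"x":29,"y":-54},
    {"x":30,"y":-60},
  ],
)

```text
schema error: expected keys x, y, z, yaw, hand
```

Emit:
apply_moves(
  motion=[
    {"x":0.5,"y":-1.5,"z":-4},
    {"x":0.5,"y":-1.5,"z":-8},
    {"x":0.5,"y":-1.5,"z":-8},
    {"x":0.5,"y":-1.5,"z":-8},
  ],
)

```text
schema error: expected keys x, y, z, yaw, hand
```

```bash
cat > look.py <<'E'
from h import *
import sys
k=sys.argv[1]
s=observe(); print("tcp",s["position"].round(4),s["ee_rot"].round(3),s["clock"])
cm=camera_model("wrist"); im=get_image("wrist"); cv2.imwrite(f"pics/w{k}.png",im)
np.savez(f"w{k}.npz",K=cm["camera_matrix"],T=cm["T"])
for q in sys.argv[2:]:
    for r in silhouettes(q,"wrist")[:1]: print(q,r["rect"],r["p"]); np.save(f"m{k}_{q}.npy",r["mask"])
E
python3 look.py 1 clip axle_tray clip_loop
python3 -c "
import cv2
a=cv2.imread('pics/w1.png');cv2.imwrite('pics/w1v.png',cv2.resize(a,(800,600),interpolation=cv2.INTER_CUBIC))"
```

```text
tcp [0.2502 0.5728 0.2268] [0.642 3.075 0.   ] 0.95
```

View pics/w1v.png

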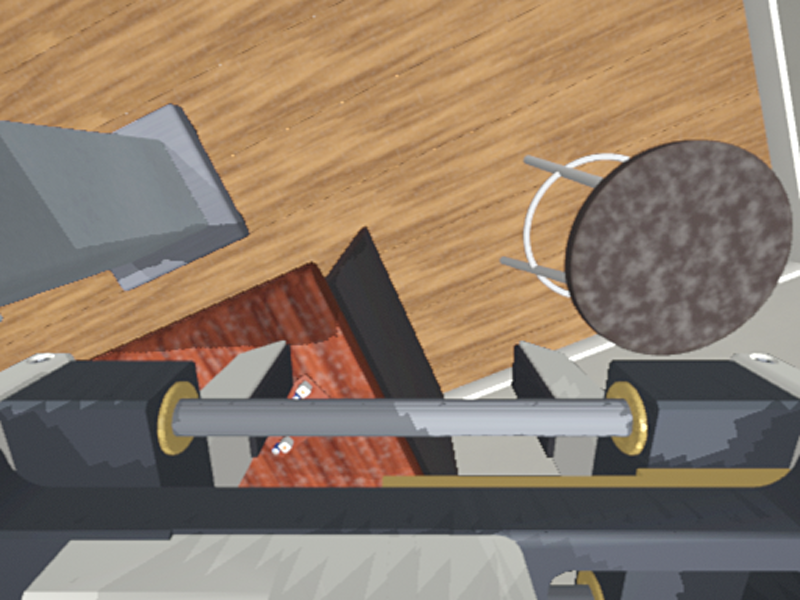

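Emit:
apply_moves(
  motion=[
    {"x":5,"y":-6,"z":0,"yaw":0,"hand":1},
    {"x":8,"y":-12,"z":0,"yaw":0,"hand":1},
    {"x":11,"y":-18,"z":0,"yaw":0,"hand":1},
    {"x":14,"y":-24,"z":0,"yaw":0,"hand":1},
    {"x":17,"y":-30,"z":0,"yaw":0,"hand":1},
    {"x":20,"y":-36,"z":0,"yaw":0,"hand":1},
    {"x":23,"y":-42,"z":0,"yaw":0,"hand":1},
    {"x":26,"y":-48,"z":0,"yaw":0,"hand":1},
    {"x":29,"y":-54,"z":0,"yaw":0,"hand":1},
    {"x":31,"y":-59.5,"z":0,"yaw":0,"hand":1},
  ],
)

```text
clock: 2.4
position: [0.5424, 0.02, 0.2271]
ee_rot: [0.642, 3.074, 0.001]
force: [0.7, -0.4, -0.3]
width: 1.003
gripper_force: 0.0
```

Emit:
apply_moves(
  motion=[
    {"x":1.5,"y":-3.3,"z":-5,"yaw":0,"hand":1},
    {"x":1.5,"y":-3.3,"z":-10,"yaw":0,"hand":1},
    {"x":1.5,"y":-3.3,"z":-10,"yaw":0,"hand":1},
    {"x":1.5,"y":-3.3,"z":-10,"yaw":0,"hand":1},
  ],
)

```text
clock: 2.9
position: [0.5573, -0.0108, 0.1283]
ee_rot: [0.641, 3.074, 0.001]
force: [0.0, 1.2, 0.6]
width: 1.002
gripper_force: 0.0
```

```bash
python3 look.py 2 clip axle_tray 
python3 -c "
import cv2
a=cv2.imread('pics/w2.png');cv2.imwrite('pics/w2v.png',cv2.resize(a,(800,600),interpolation=cv2.INTER_CUBIC))"
```

```text
tcp [ 0.5573 -0.0108  0.1283] [6.410e-01 3.074e+00 1.000e-03] 2.9
axle_tray [107.7, 70.4, 301.3, 255.0] 0.69
```

View pics/w2v.png

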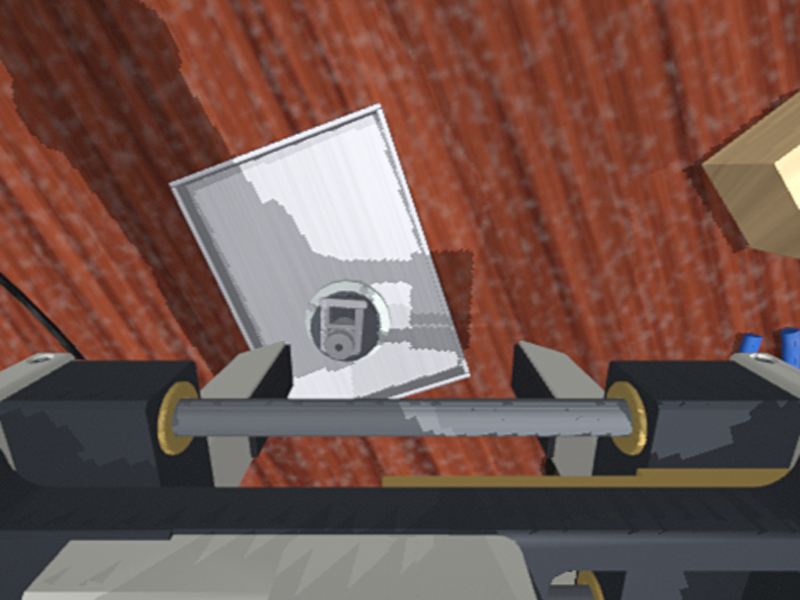

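```bash
python3 - <<'E'
import cv2,numpy as np
a=cv2.imread('pics/w2.png')[174:244,185:265];cv2.imwrite('pics/w2z.png',cv2.resize(a,None,fx=8,fy=8,interpolation=cv2.INTER_CUBIC))
from h import *
d=np.load("w2.npz"); cm={"camera_matrix":d["K"],"T":d["T"]}
print("cam",d["T"][:3,3])
m=np.load("m2_axle_tray.npy")
# tray rim corners guess from picture (800 scale)
for n,u,v,z in [("cTL",170,184,.018),("cTR",380,105,.018),("cBR",469,375,.018),("head",341,346,.0535)]:
    print(n,onz(cm,u*.64,v*.64,z).round(4))
E
```

```text
cam [0.48537257 0.02114941 0.28606366]
cTL [ 0.4365 -0.1141  0.018 ]
cTR [0.4475 0.0243 0.018 ]
cBR [0.6343 0.0095 0.018 ]
head [ 0.5653 -0.0531  0.0535]
```

View pics/w2z.png

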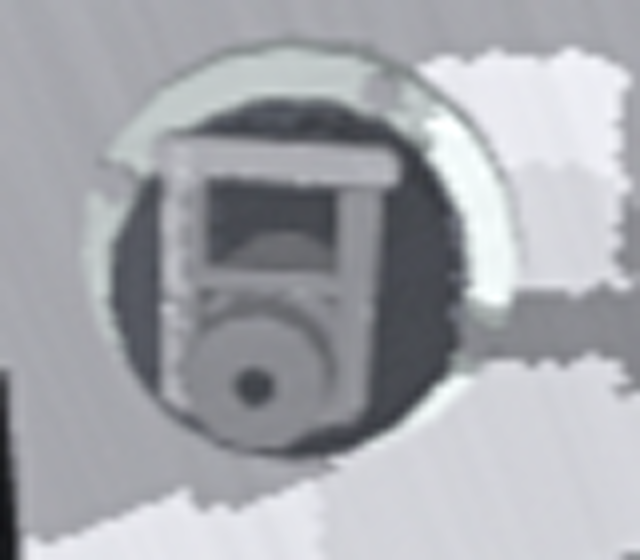

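```bash
cat > z.py <<'E'
from h import *
d=np.load("w2.npz"); cm={"camera_matrix":d["K"],"T":d["T"]}
P={}
for n,u,v,z in [("head",256,382,.0535),("barL",163,140,.044),("barR",402,152,.044),("barLi",190,180,.044),("wTL",208,182,.042),("wTR",338,192,.042),("wBR",336,272,.042),("wBL",203,267,.042),("pulL",112,280,.025),("pulR",468,280,.025),("pulT",290,100,.025),("pulB",290,457,.025)]:
    P[n]=onz(cm,185+(u+.5)/8-.5,174+(v+.5)/8-.5,z); print(n,P[n].round(4))
b=P["barR"]-P["barL"]; print("bar len",np.linalg.norm(b),"dir",np.degrees(np.arctan2(b[1],b[0])))
w=(P["wTL"]+P["wTR"]+P["wBL"]+P["wBR"])/4; print("win",w.round(4)); l=w-P["head"]; print(l, np.degrees(np.arctan2(l[1],l[0])),np.hypot(*l[:2]))
for a,c in (("wTL","wTR"),("wBL","wBR"),("wBL","wTL"),("wBR","wTR")):
    e=P[c]-P[a];print(a,c,np.hypot(*e[:2]),np.degrees(np.arctan2(e[1],e[0])))
print("pulley",(P["pulT"]+P["pulB"]+P["pulL"]+P["pulR"])/4)
E
python3 z.py
```

```text
head [ 0.5645 -0.0545  0.0535]
barL [ 0.5352 -0.054   0.044 ]
barR [ 0.548  -0.0286  0.044 ]
barLi [ 0.541  -0.0533  0.044 ]
wTL [ 0.5426 -0.0521  0.042 ]
wTR [ 0.55   -0.0382  0.042 ]
wBR [ 0.5592 -0.0429  0.042 ]
wBL [ 0.5521 -0.0575  0.042 ]
pulL [ 0.5537 -0.0747  0.025 ]
pulR [ 0.5723 -0.032   0.025 ]
pulT [ 0.5408 -0.0427  0.025 ]
pulB [ 0.5859 -0.0644  0.025 ]
bar len 0.028430319425596966 dir 63.440679078209605
win [ 0.551  -0.0477  0.042 ]
[-0.01354709  0.00684561 -0.0115    ] 153.19162235915562 0.015178472605807286
wTL wTR 0.01569399082815245 61.803793119776635
wBL wBR 0.016234965643765756 64.15208102425484
wBL wTL 0.011005850807599448 150.4279888279423
wBR wTR 0.010340815759594696 153.26166626477414
pulley [ 0.56317249 -0.05345717  0.025     ]
```

Emit:
apply_moves(
  motion=[
    {"x":0,"y":3,"z":5,"yaw":-10,"hand":1},
    {"x":1,"y":8,"z":6.5,"yaw":-20,"hand":1},
    {"x":2,"y":13,"z":6.5,"yaw":-30,"hand":1},
    {"x":3,"y":18,"z":6.5,"yaw":-40,"hand":1},
    {"x":3.3,"y":22.6,"z":6.5,"yaw":-50,"hand":1},
    {"x":3.3,"y":22.6,"z":6.5,"yaw":-51.7,"hand":1},
    {"x":3.3,"y":22.6,"z":6.5,"yaw":-51.7,"hand":1},
  ],
)

```text
clock: 3.92
position: [0.5896, 0.2147, 0.1928]
ee_rot: [1.916, 2.488, 0.001]
force: [0.2, -1.4, 0.5]
width: 1.001
gripper_force: 0.0
```

```bash
python3 look.py 3 pick pick_stand 
python3 - <<'E'
from h import *
print(observe()["joints"].round(3))
a=cv2.imread('pics/w3.png')
d=np.load("w3.npz"); cm={"camera_matrix":d["K"],"T":d["T"]}
print(proj(cm,[.583,.245,.06]),proj(cm,[.583,.245,.122]))
u,v=proj(cm,[.583,.245,.09]).astype(int); u0,v0=max(0,u-50),max(0,v-50)
print(u0,v0); cv2.imwrite('pics/w3z.png',cv2.resize(a[v0:v0+100,u0:u0+100],None,fx=6,fy=6,interpolation=cv2.INTER_CUBIC))
E
```

```text
tcp [0.5896 0.2147 0.1928] [1.916e+00 2.488e+00 1.000e-03] 3.925
pick [250.3, 139.0, 272.9, 170.0] 0.79
pick_stand [228.1, 116.8, 296.1, 187.3] 0.75
[-0.752  0.49   0.476  1.64  -0.248  1.071  0.051]
[257.72014427 154.07238282] [258.06745014 165.70489458]
207 109
```

View pics/w3z.png

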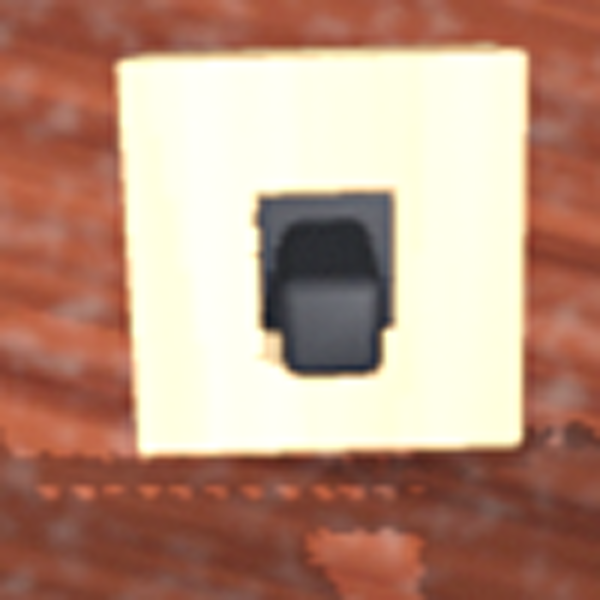

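```bash
python3 - <<'E'
from h import *
d=np.load("w3.npz"); cm={"camera_matrix":d["K"],"T":d["T"]}
f=lambda u,v,z: onz(cm,207+(u+.5)/6-.5,109+(v+.5)/6-.5,z)[:2]
C=np.array([f(*p,.056) for p in [(118,60),(525,50),(520,443),(140,455)]])
print("block",C.round(4),C.mean(0)); 
for i in range(4):
    e=C[(i+1)%4]-C[i]; print(np.hypot(*e),np.degrees(np.arctan2(e[1],e[0])))
G=np.array([f(*p,.060) for p in [(258,193),(393,191),(393,328),(262,328)]]); print("guard",G.mean(0), [np.hypot(*(G[i]-G[i-1])).round(4) for i in range(4)])
e=G[1]-G[0]; print(np.degrees(np.arctan2(e[1],e[0])))
H=np.array([f(*p,.122) for p in [(286,281),(380,281),(380,374),(286,374)]]); print("handle",H.mean(0), [np.hypot(*(H[i]-H[i-1])).round(4) for i in range(4)])
R=cv2.Rodrigues(observe()["ee_rot"])[0]; print("tool y",np.degrees(np.arctan2(R[1,1],R[0,1])))
E
```

```text
block [[0.5408 0.2726]
 [0.6105 0.2929]
 [0.631  0.2232]
 [0.5613 0.2023]] [0.58590634 0.24776249]
0.0725411131284159 16.20783314970585
0.07260497168789565 -73.60390982589769
0.07273724628258302 -163.30699236674366
0.07322051741846913 106.2430717109479
guard [0.58590069 0.24806121] [np.float64(0.0247), np.float64(0.0243), np.float64(0.025), np.float64(0.0242)]
15.677076662620076
handle [0.58581787 0.24801336] [np.float64(0.0137), np.float64(0.0135), np.float64(0.0137), np.float64(0.0138)]
tool y 14.64787717921281
```

Emit:
apply_moves(
  motion=[
    {"x":-0.4,"y":3.3,"z":0,"yaw":1.7,"hand":1},
    {"x":-0.4,"y":3.3,"z":-5,"yaw":1.7,"hand":1},
    {"x":-0.4,"y":3.3,"z":-10,"yaw":1.7,"hand":0},
    {"x":-0.4,"y":3.3,"z":-13,"yaw":1.7,"hand":-0.4},
    {"x":-0.4,"y":3.3,"z":-13,"yaw":1.7,"hand":-0.5},
    {"x":-0.4,"y":3.3,"z":-13,"yaw":1.7,"hand":-0.5},
  ],
)

```text
clock: 4.82
position: [0.5865, 0.2472, 0.0633]
ee_rot: [1.882, 2.514, 0.002]
force: [0.2, -0.5, 1.1]
width: 0.615
gripper_force: 0.0
```

Emit:
apply_moves(
  motion=[
    {"x":0,"y":0,"z":0,"yaw":0,"hand":-1},
    {"x":0,"y":0,"z":0,"yaw":0,"hand":-1},
    {"x":0,"y":0,"z":0,"yaw":0,"hand":-1},
    {"x":0,"y":0,"z":0,"yaw":0,"hand":-1},
    {"x":0,"y":0,"z":0,"yaw":0,"hand":-1},
  ],
  newtons=55,
)

```text
clock: 5.45
position: [0.5855, 0.2478, 0.0619]
ee_rot: [1.882, 2.516, 0.0]
force: [-0.6, 0.3, 2.2]
width: 0.175
gripper_force: 55.0
```

Emit:
apply_moves(
  motion=[
    {"x":0,"y":0,"z":2,"yaw":0,"hand":-1},
    {"x":0,"y":0,"z":4,"yaw":0,"hand":-1},
    {"x":0,"y":0,"z":6,"yaw":0,"hand":-1},
    {"x":0,"y":0,"z":8,"yaw":0,"hand":-1},
    {"x":0,"y":0,"z":11,"yaw":0,"hand":-1},
    {"x":0,"y":0,"z":11,"yaw":0,"hand":-1},
  ],
)

```text
clock: 6.2
position: [0.5871, 0.248, 0.1753]
ee_rot: [1.881, 2.513, 0.007]
force: [1.1, -0.1, -1.4]
width: 0.172
gripper_force: 55.0
```

```bash
python3 - <<'E'
from h import *
s=observe(); print(s["position"],s["joints"].round(2),s["width"])
a=get_image("scene");cm=camera_model("scene")
p=s["position"]
print(recognise("pick","scene"))
u,v=proj(cm,[p[0],p[1],p[2]-.035]); u0,v0=int(u)-40,int(v)-40; print(u0,v0)
b=get_image("wrist")
print(recognise("pick","wrist"))
z=cv2.resize(a[v0:v0+80,u0:u0+80],(480,480),interpolation=cv2.INTER_CUBIC)
cv2.imwrite('pics/s4.png',z)
for n in (0,.046+.006): print(n,proj(cm,[p[0],p[1],p[2]-n]))
E
```

```text
[0.58708951 0.24797874 0.17533298] [-0.79  0.52  0.46  1.64 -0.26  1.04  0.03] 0.17205027282955823
[{'rect': [215.8, 113.2, 227.3, 150.4], 'p': 0.67}]
181 114
[{'rect': [237.9, 206.9, 277.1, 304.4], 'p': 0.69}]
0 [221.01529097 138.61880956]
0.052 [221.80893767 161.54147699]
```

View pics/s4.png

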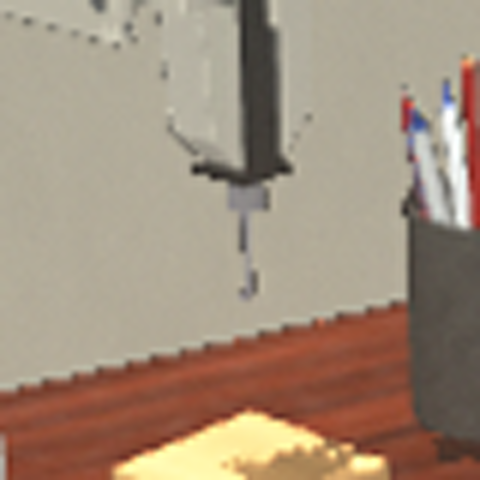

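```bash
python3 - <<'E'
from h import *
s=observe(); p=s["position"]; cm=camera_model("wrist"); b=get_image("wrist"); cv2.imwrite("pics/w5.png",b)
t=np.array([p[0],p[1],p[2]-.052]); u,v=proj(cm,t); print("tip exp",u,v)
for a in (16.4,106.4,196.4,286.4):
    print(a,proj(cm,t+.0055*np.array([np.cos(np.radians(a)),np.sin(np.radians(a)),0])).round(1))
u0,v0=int(u)-35,int(v)-30; print(u0,v0)
cv2.imwrite('pics/w5z.png',cv2.resize(b[v0:v0+60,u0:u0+70],None,fx=8,fy=8,interpolation=cv2.INTER_CUBIC))
E
```

```text
tip exp 256.6546728151295 206.60095273991732
16.4 [263.2 206.6]
106.4 [256.7 200.4]
196.4 [250.1 206.6]
286.4 [256.7 212.7]
221 176
```

View pics/w5z.png

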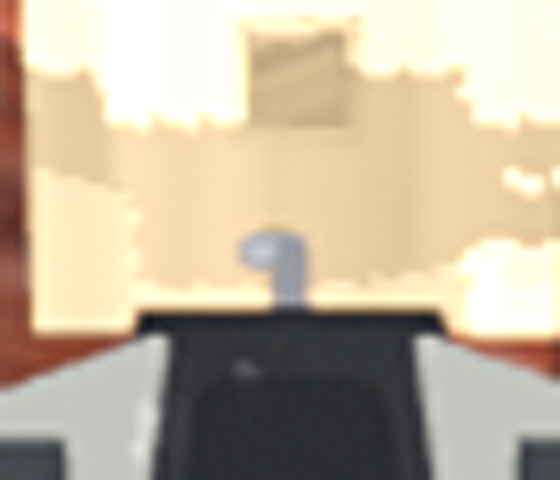

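Emit:
apply_moves(
  motion=[
    {"x":-0.5,"y":-3,"z":0,"yaw":8,"hand":-1},
    {"x":-1,"y":-8,"z":0,"yaw":16,"hand":-1},
    {"x":-1.5,"y":-13,"z":0,"yaw":24,"hand":-1},
    {"x":-2,"y":-18,"z":0,"yaw":32,"hand":-1},
    {"x":-2.5,"y":-23,"z":0,"yaw":40,"hand":-1},
    {"x":-3.2,"y":-27,"z":0,"yaw":46.1,"hand":-1},
    {"x":-3.7,"y":-29,"z":0,"yaw":46.1,"hand":-1},
    {"x":-3.7,"y":-29.5,"z":-2,"yaw":46.1,"hand":-1},
    {"x":-3.7,"y":-29.5,"z":-5,"yaw":46.1,"hand":-1},
    {"x":-3.7,"y":-29.5,"z":-5.5,"yaw":46.1,"hand":-1},
  ],
)

```text
clock: 7.7
position: [0.547, -0.0462, 0.1149]
ee_rot: [-0.747, -3.047, 0.001]
force: [-0.1, -0.4, -1.2]
width: 0.174
gripper_force: 55.0
```

```bash
python3 - <<'E'
from h import *
s=observe(); p=s["position"]; print(p.round(4),s["joints"].round(2),s["width"],s["force"].round(2)); cm=camera_model("wrist"); b=get_image("wrist"); cv2.imwrite("pics/w6.png",b)
np.savez("w6.npz",K=cm["camera_matrix"],T=cm["T"],p=p)
R=cv2.Rodrigues(s["ee_rot"])[0]; print("tool y",np.degrees(np.arctan2(R[1,1],R[0,1])),"tilt",R[:,2])
u,v=proj(cm,p-[0,0,.052]); print("tip",u,v); print("win",proj(cm,[.5503,-.0471,.042]),"head",proj(cm,[.564,-.054,.0535]))
u0,v0=int(u)-40,int(v)-50; print(u0,v0)
cv2.imwrite('pics/w6z.png',cv2.resize(b[v0:v0+75,u0:u0+80],None,fx=8,fy=8,interpolation=cv2.INTER_CUBIC))
E
```

```text
[ 0.547  -0.0462  0.1149] [-0.23  0.44  0.29  1.91 -0.17  0.82  1.24] 0.17415190247976808 [-0.1  -0.35 -1.15]
tool y 62.45200879700881 tilt [-4.03352960e-03  3.72026120e-04 -9.99991796e-01]
tip 256.0173887780107 206.2873640830929
win [256.92004149 201.73005552] head [257.14178745 222.23080687]
216 156
```

View pics/w6z.png

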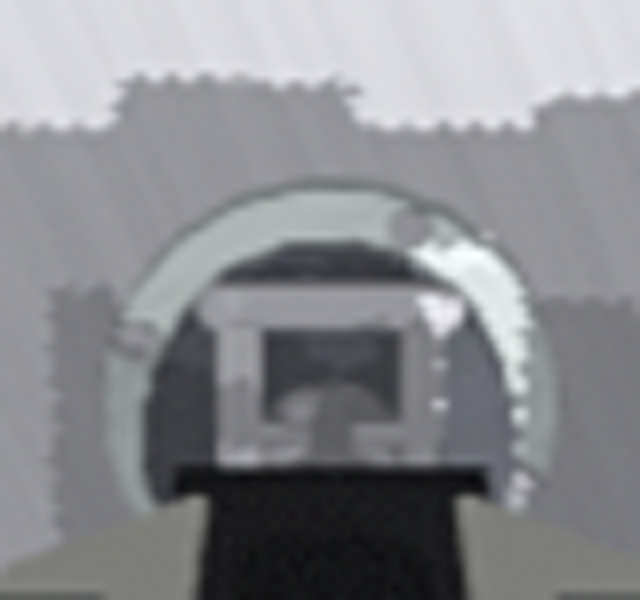

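```bash
python3 - <<'E'
from h import *
d=np.load("w6.npz"); cm={"camera_matrix":d["K"],"T":d["T"]}; p=d["p"]
f=lambda u,v,z: onz(cm,216+(u+.5)/8-.5,156+(v+.5)/8-.5,z)[:2]
Q=[f(*q,.042) for q in [(262,330),(402,330),(402,422),(262,422)]]; w=np.mean(Q,0); t=f(330,403,p[2]-.052)
print([np.hypot(*(Q[i]-Q[i-1])).round(4) for i in range(4)]); print("win",w,"tip",t,"tcp",p); e=Q[1]-Q[0]; print(np.degrees(np.arctan2(e[1],e[0])), "bar", np.degrees(np.arctan2(*( (f(470,290,.044)-f(198,285,.044))[::-1]))))
print("move",(w-t)*100)
E
```

```text
[np.float64(0.0112), np.float64(0.016), np.float64(0.0112), np.float64(0.0162)]
win [ 0.55111107 -0.04737486] tip [ 0.54707496 -0.04550539] tcp [ 0.547044   -0.04624178  0.11485146]
62.51019141130036 bar 61.40732768128279
move [ 0.40361125 -0.18694703]
```

Emit:
apply_moves(
  motion=[
    {"x":0.48,"y":-0.03,"z":0,"yaw":0,"hand":-1},
    {"x":0.48,"y":-0.03,"z":-0.4,"yaw":0,"hand":-1},
    {"x":0.48,"y":-0.03,"z":-0.8,"yaw":0,"hand":-1},
    {"x":0.48,"y":-0.03,"z":-1.1,"yaw":0,"hand":-1},
    {"x":0.48,"y":-0.03,"z":-1.1,"yaw":0,"hand":-1},
  ],
)

```text
clock: 8.38
position: [0.553, -0.0476, 0.1055]
ee_rot: [-0.747, -3.051, 0.0]
force: [0.3, 0.2, -0.7]
width: 0.171
gripper_force: 55.0
```

```bash
python3 - <<'E'
from h import *
s=observe(); print(s["position"].round(4),s["force"].round(2)); cm=camera_model("wrist"); b=get_image("wrist"); cv2.imwrite("pics/w7.png",b)
E
```

```text
[ 0.553  -0.0476  0.1055] [ 0.29  0.17 -0.68]
```

Emit:
apply_moves(
  motion=[
    {"x":-0.1,"y":0.1,"z":0,"yaw":0,"hand":-1},
    {"x":-0.1,"y":0.1,"z":0,"yaw":0,"hand":-1},
    {"x":-0.1,"y":0.1,"z":0,"yaw":0,"hand":-1},
  ],
)

```text
clock: 8.8
position: [0.5523, -0.0466, 0.1058]
ee_rot: [0.747, 3.051, 0.0]
force: [0.7, -0.6, 0.2]
width: 0.172
gripper_force: 55.0
```

```bash
python3 - <<'E'
from h import *
for i in range(4):
    cm=camera_model("wrist"); s=observe(); print(s["position"].round(4),s["force"].round(2)); b=get_image("wrist")
cv2.imwrite("pics/w8.png",b); np.savez("w8.npz",K=cm["camera_matrix"],T=cm["T"])
m=silhouettes("clip","wrist"); print([(r["rect"],r["p"]) for r in m])
# ascii of gray crop around tip
g=cv2.cvtColor(b,cv2.COLOR_BGR2GRAY); u,v=proj(cm,s["position"]-[0,-.0007,.052]); print(u,v, proj(cm,[.5511,-.0474,.042]))
u,v=int(u),int(v)
for r in range(v-16,v+12): print(r,' '.join('%3d'%x for x in g[r,u-18:u+18]))
print(u-18)
E
```

```text
[ 0.5523 -0.0466  0.1058] [ 0.66 -0.55  0.16]
[ 0.5523 -0.0466  0.1058] [-0.41 -0.38 -1.19]
[ 0.5523 -0.0466  0.1058] [-0.49  0.32 -0.88]
[ 0.5523 -0.0466  0.1058] [ 0.15 -0.18 -1.88]
[([238.3, 188.7, 270.4, 216.3], 0.68)]
256.66498971141374 205.67206990683272 [254.56092302 200.59319009]
189 143 136 137 132 137 140 142 141 141 142 141 141 141 141 142 141 141 141 141 143 142 142 141 141 142 140 142 141 140 141 142 143 154 184 218 229
190 153 149 152 159 163 157 153 153 153 153 154 152 153 153 153 152 153 152 153 152 153 153 152 152 151 152 151 152 156 160 160 152 142 138 178 218
191 151 153 160 163 161 158 152 152 152 152 152 152 152 151 152 152 153 152 152 151 151 150 151 151 150 150 150 150 155 161 161 155 150 135 128 163
192 152 154 160 164 164 160 153 153 155 154 154 154 154 154 153 154 154 154 153 154 153 153 152 153 152 153 152 155 157 161 158 153 151 132 101 122
193 141 154 155 154 157 155 152 153 154 154 155 155 155 155 154 153 155 155 154 155 155 156 155 155 155 154 152 153 152 154 155 152 148 121  90 101
194 102 128 137 131 126 123 122 113 106 108 107 108 108 109 112 113 112
[... 2636 characters left out ...]
 114 100  95  95  96  97  96  94  95  97  95  93 103 117 121 117 122 128 128 130 110  96 107 109 109 109
213  61  67 123 140 145 156 154 136 113 108 101  97 102 107 113 118 114 102  98  98  97  93  96 106 119 122 126 131 132 134 111  98 110 113 112 112
214  38  34  62  72  77  86  85  69  56  52  48  49  50  55  58  63  59  51  50  49  49  45  45  51  58  62  63  68  68  68  56  47  55  56  55  56
215  24  17  24  25  23  24  24  21  19  21  21  19  19  22  24  21  21  21  20  21  20  21  20  22  21  20  21  20  21  24  21  21  21  18  20  20
216  24  16  17  20  20  20  19  23  25  23  24  24  23  21  20  23  23  24  21  24  27  24  23  22  22  25  22  21  21  23  24  23  22  24  22  21
238
```

Emit:
apply_moves(
  motion=[
    {"x":0,"y":0,"z":-0.3,"yaw":0,"hand":-1},
    {"x":0,"y":0,"z":-0.6,"yaw":0,"hand":-1},
    {"x":0,"y":0,"z":-0.9,"yaw":0,"hand":-1},
    {"x":0,"y":0,"z":-1.2,"yaw":0,"hand":-1},
    {"x":0,"y":0,"z":-1.2,"yaw":0,"hand":-1},
  ],
)

```text
clock: 9.68
position: [0.5521, -0.0466, 0.0935]
ee_rot: [-0.747, -3.051, 0.0]
force: [0.6, 0.9, -0.5]
width: 0.176
gripper_force: 55.0
```

Emit:
apply_moves(
  motion=[
    {"x":0,"y":0,"z":-0.3,"yaw":0,"hand":-1},
    {"x":0,"y":0,"z":-0.6,"yaw":0,"hand":-1},
    {"x":0,"y":0,"z":-0.9,"yaw":0,"hand":-1},
    {"x":0,"y":0,"z":-0.9,"yaw":0,"hand":-1},
  ],
)

```text
clock: 10.18
position: [0.5521, -0.0466, 0.0844]
ee_rot: [-0.747, -3.051, 0.0]
force: [-0.5, -0.6, -1.5]
width: 0.171
gripper_force: 55.0
```

```bash
cat > st.py <<'E'
from h import *
F=[];P=[]
for i in range(3):
    s=observe(); F.append(s["force"]);P.append(s["position"]); get_image("top")
R=cv2.Rodrigues(s["ee_rot"])[0]; F=np.mean(F,0); d=np.array([-.887,.4617,0])
print(s["clock"],np.mean(P,0).round(4),"F",F.round(2),"along pull",(F@d).round(2),"tooly",np.degrees(np.arctan2(R[1,1],R[0,1])).round(2),"T",s["ft_torque"].round(2))
E
python3 st.py
```

```text
10.275 [ 0.5522 -0.0466  0.0846] F [-0.5   0.06 -0.89] along pull 0.47 tooly 62.5 T [-0.01  0.   -0.02]
```

Emit:
apply_moves(
  motion=[
    {"x":-0.01,"y":-0.02,"z":0,"yaw":-9,"hand":-1},
    {"x":-0.02,"y":-0.04,"z":0,"yaw":-18,"hand":-1},
    {"x":-0.03,"y":-0.06,"z":0,"yaw":-27,"hand":-1},
    {"x":-0.04,"y":-0.08,"z":0,"yaw":-36,"hand":-1},
    {"x":-0.05,"y":-0.1,"z":0,"yaw":-45,"hand":-1},
    {"x":-0.06,"y":-0.11,"z":0,"yaw":-54,"hand":-1},
    {"x":-0.07,"y":-0.12,"z":0,"yaw":-63,"hand":-1},
    {"x":-0.08,"y":-0.13,"z":0,"yaw":-72,"hand":-1},
    {"x":-0.1,"y":-0.13,"z":0,"yaw":-81,"hand":-1},
    {"x":-0.12,"y":-0.13,"z":0,"yaw":-90,"hand":-1},
  ],
)

```text
clock: 11.58
position: [0.5512, -0.0478, 0.0849]
ee_rot: [2.69, 1.623, 0.001]
force: [0.4, 0.2, -0.6]
width: 0.172
gripper_force: 55.0
```

Emit:
apply_moves(
  motion=[
    {"x":0,"y":0,"z":0,"yaw":0,"hand":-1},
  ],
  newtons=60,
)

```text
clock: 11.7
position: [0.5511, -0.0477, 0.0847]
ee_rot: [2.684, 1.631, -0.0]
force: [-0.1, -0.4, -1.0]
width: 0.168
gripper_force: 60.0
```

```bash
python3 st.py
```

```text
11.8 [ 0.5511 -0.0478  0.0848] F [ 0.59 -0.08 -1.15] along pull -0.56 tooly -27.27 T [-0.09  0.11 -0.01]
```

Emit:
apply_moves(
  motion=[
    {"x":-0.05,"y":0.03,"z":0,"yaw":0,"hand":-1},
    {"x":-0.1,"y":0.05,"z":0,"yaw":0,"hand":-1},
    {"x":-0.15,"y":0.08,"z":0,"yaw":0,"hand":-1},
    {"x":-0.2,"y":0.1,"z":0,"yaw":0,"hand":-1},
  ],
)

```text
clock: 12.35
position: [0.549, -0.0469, 0.0847]
ee_rot: [2.686, 1.63, 0.0]
force: [-0.9, 0.2, 0.2]
width: 0.169
gripper_force: 60.0
```

Emit:
apply_moves(
  motion=[
    {"x":-0.018,"y":0.009,"z":0,"yaw":0,"hand":-1},
    {"x":-0.036,"y":0.018,"z":0,"yaw":0,"hand":-1},
    {"x":-0.054,"y":0.028,"z":0,"yaw":0,"hand":-1},
  ],
)

```text
clock: 12.72
position: [0.5485, -0.0466, 0.0847]
ee_rot: [2.686, 1.63, 0.0]
force: [-1.5, 0.7, -1.2]
width: 0.167
gripper_force: 60.0
```

Emit:
apply_moves(
  motion=[
    {"x":-0.018,"y":0.009,"z":0,"yaw":0,"hand":-1},
    {"x":-0.036,"y":0.018,"z":0,"yaw":0,"hand":-1},
  ],
)

```text
clock: 12.98
position: [0.5482, -0.0465, 0.0847]
ee_rot: [2.686, 1.63, 0.0]
force: [0.6, 0.4, -1.5]
width: 0.169
gripper_force: 60.0
```

Emit:
apply_moves(
  motion=[
    {"x":-0.018,"y":0.009,"z":0,"yaw":0,"hand":-1},
    {"x":-0.036,"y":0.018,"z":0,"yaw":0,"hand":-1},
  ],
)

```text
clock: 13.22
position: [0.5479, -0.0463, 0.0848]
ee_rot: [2.686, 1.63, 0.0]
force: [0.3, -0.0, -0.3]
width: 0.172
gripper_force: 60.0
```

Emit:
apply_moves(
  motion=[
    {"x":-0.018,"y":0.009,"z":0,"yaw":0,"hand":-1},
    {"x":-0.036,"y":0.018,"z":0,"yaw":0,"hand":-1},
  ],
)

```text
clock: 13.48
position: [0.5477, -0.0462, 0.0848]
ee_rot: [2.686, 1.63, 0.001]
force: [1.0, -1.5, -0.7]
width: 0.168
gripper_force: 60.0
```

Emit:
apply_moves(
  motion=[
    {"x":-0.018,"y":0.009,"z":0,"yaw":0,"hand":-1},
    {"x":-0.036,"y":0.018,"z":0,"yaw":0,"hand":-1},
  ],
)

```text
clock: 13.72
position: [0.5474, -0.046, 0.0849]
ee_rot: [2.685, 1.629, 0.001]
force: [2.0, -0.9, -1.3]
width: 0.171
gripper_force: 60.0
```

Emit:
apply_moves(
  motion=[
    {"x":-0.018,"y":0.009,"z":0,"yaw":0,"hand":-1},
    {"x":-0.036,"y":0.018,"z":0,"yaw":0,"hand":-1},
  ],
)

```text
clock: 13.98
position: [0.5472, -0.046, 0.0849]
ee_rot: [2.685, 1.629, 0.001]
force: [3.3, -1.4, -0.4]
width: 0.174
gripper_force: 60.0
```

Emit:
apply_moves(
  motion=[
    {"x":-0.018,"y":0.009,"z":0,"yaw":0,"hand":-1},
    {"x":-0.036,"y":0.018,"z":0,"yaw":0,"hand":-1},
  ],
)

```text
clock: 14.22
position: [0.547, -0.0458, 0.085]
ee_rot: [2.685, 1.629, 0.001]
force: [4.5, -1.4, -0.3]
width: 0.174
gripper_force: 60.0
```

Emit:
apply_moves(
  motion=[
    {"x":-0.018,"y":0.009,"z":0,"yaw":0,"hand":-1},
    {"x":-0.036,"y":0.018,"z":0,"yaw":0,"hand":-1},
    {"x":-0.054,"y":0.028,"z":0,"yaw":0,"hand":-1},
    {"x":-0.071,"y":0.037,"z":0,"yaw":0,"hand":-1},
  ],
)

```text
clock: 14.72
position: [0.5467, -0.0457, 0.0851]
ee_rot: [2.684, 1.629, 0.002]
force: [6.1, -2.1, -0.7]
width: 0.173
gripper_force: 60.0
```

Emit:
apply_moves(
  motion=[
    {"x":-0.018,"y":0.009,"z":0,"yaw":0,"hand":-1},
    {"x":-0.036,"y":0.018,"z":0,"yaw":0,"hand":-1},
    {"x":-0.054,"y":0.028,"z":0,"yaw":0,"hand":-1},
  ],
)

```text
clock: 15.1
position: [0.5465, -0.0455, 0.0853]
ee_rot: [2.684, 1.628, 0.003]
force: [6.8, -3.5, -0.0]
width: 0.173
gripper_force: 60.0
```

Emit:
apply_moves(
  motion=[
    {"x":-0.018,"y":0.009,"z":0,"yaw":0,"hand":-1},
    {"x":-0.036,"y":0.018,"z":0,"yaw":0,"hand":-1},
    {"x":-0.054,"y":0.028,"z":0,"yaw":0,"hand":-1},
    {"x":-0.071,"y":0.037,"z":0,"yaw":0,"hand":-1},
  ],
)

```text
clock: 15.6
position: [0.5463, -0.0454, 0.0854]
ee_rot: [2.683, 1.628, 0.004]
force: [7.7, -3.4, -0.4]
width: 0.169
gripper_force: 60.0
```

Emit:
apply_moves(
  motion=[
    {"x":-0.018,"y":0.009,"z":0,"yaw":0,"hand":-1},
    {"x":-0.036,"y":0.018,"z":0,"yaw":0,"hand":-1},
    {"x":-0.054,"y":0.028,"z":0,"yaw":0,"hand":-1},
  ],
)

```text
clock: 15.98
position: [0.5461, -0.0452, 0.0856]
ee_rot: [2.683, 1.627, 0.005]
force: [8.3, -4.0, -0.3]
width: 0.17
gripper_force: 60.0
```

Emit:
apply_moves(
  motion=[
    {"x":-0.018,"y":0.009,"z":0,"yaw":0,"hand":-1},
    {"x":-0.036,"y":0.018,"z":0,"yaw":0,"hand":-1},
    {"x":-0.054,"y":0.028,"z":0,"yaw":0,"hand":-1},
    {"x":-0.071,"y":0.037,"z":0,"yaw":0,"hand":-1},
    {"x":-0.089,"y":0.046,"z":0,"yaw":0,"hand":-1},
  ],
)

```text
clock: 16.6
position: [0.5457, -0.045, 0.0857]
ee_rot: [2.682, 1.627, 0.006]
force: [9.3, -4.5, -0.8]
width: 0.178
gripper_force: 60.0
```

Emit:
apply_moves(
  motion=[
    {"x":-0.018,"y":0.009,"z":0,"yaw":0,"hand":-1},
    {"x":-0.036,"y":0.018,"z":0,"yaw":0,"hand":-1},
    {"x":-0.054,"y":0.028,"z":0,"yaw":0,"hand":-1},
    {"x":-0.071,"y":0.037,"z":0,"yaw":0,"hand":-1},
  ],
)

```text
clock: 17.1
position: [0.5454, -0.0448, 0.0859]
ee_rot: [2.682, 1.626, 0.006]
force: [10.1, -4.6, -0.9]
width: 0.168
gripper_force: 60.0
```

Emit:
apply_moves(
  motion=[
    {"x":-0.018,"y":0.009,"z":0,"yaw":0,"hand":-1},
    {"x":-0.036,"y":0.018,"z":0,"yaw":0,"hand":-1},
    {"x":-0.054,"y":0.028,"z":0,"yaw":0,"hand":-1},
    {"x":-0.071,"y":0.037,"z":0,"yaw":0,"hand":-1},
    {"x":-0.089,"y":0.046,"z":0,"yaw":0,"hand":-1},
  ],
)

```text
clock: 17.73
position: [0.5448, -0.0445, 0.086]
ee_rot: [2.681, 1.626, 0.007]
force: [10.7, -5.3, -1.3]
width: 0.172
gripper_force: 60.0
```

Emit:
apply_moves(
  motion=[
    {"x":-0.018,"y":0.009,"z":0,"yaw":0,"hand":-1},
    {"x":-0.036,"y":0.018,"z":0,"yaw":0,"hand":-1},
    {"x":-0.054,"y":0.028,"z":0,"yaw":0,"hand":-1},
    {"x":-0.071,"y":0.037,"z":0,"yaw":0,"hand":-1},
  ],
)

```text
clock: 18.23
position: [0.5444, -0.0443, 0.0861]
ee_rot: [2.681, 1.626, 0.008]
force: [10.6, -5.7, -1.8]
width: 0.175
gripper_force: 60.0
```

Emit:
apply_moves(
  motion=[
    {"x":-0.018,"y":0.009,"z":0,"yaw":0,"hand":-1},
    {"x":-0.036,"y":0.018,"z":0,"yaw":0,"hand":-1},
    {"x":-0.054,"y":0.028,"z":0,"yaw":0,"hand":-1},
    {"x":-0.071,"y":0.037,"z":0,"yaw":0,"hand":-1},
    {"x":-0.089,"y":0.046,"z":0,"yaw":0,"hand":-1},
  ],
)

```text
clock: 18.85
position: [0.5435, -0.0438, 0.086]
ee_rot: [2.681, 1.626, 0.008]
force: [10.7, -5.5, -0.5]
width: 0.172
gripper_force: 60.0
```

Emit:
apply_moves(
  motion=[
    {"x":-0.018,"y":0.009,"z":0,"yaw":0,"hand":-1},
    {"x":-0.036,"y":0.018,"z":0,"yaw":0,"hand":-1},
    {"x":-0.054,"y":0.028,"z":0,"yaw":0,"hand":-1},
    {"x":-0.071,"y":0.037,"z":0,"yaw":0,"hand":-1},
    {"x":-0.089,"y":0.046,"z":0,"yaw":0,"hand":-1},
  ],
)

```text
clock: 19.48
position: [0.5422, -0.0431, 0.0859]
ee_rot: [2.682, 1.626, 0.007]
force: [9.9, -4.7, -0.9]
width: 0.169
gripper_force: 60.0
```

Emit:
apply_moves(
  motion=[
    {"x":-0.018,"y":0.009,"z":0,"yaw":0,"hand":-1},
    {"x":-0.036,"y":0.018,"z":0,"yaw":0,"hand":-1},
    {"x":-0.054,"y":0.028,"z":0,"yaw":0,"hand":-1},
    {"x":-0.071,"y":0.037,"z":0,"yaw":0,"hand":-1},
  ],
)

```text
clock: 19.98
position: [0.5368, -0.0408, 0.0843]
ee_rot: [-2.684, -1.629, 0.003]
force: [-0.3, -0.3, -0.6]
width: 0.171
gripper_force: 60.0
```

Emit:
apply_moves(
  motion=[
    {"x":-0.018,"y":0.009,"z":0,"yaw":0,"hand":-1},
    {"x":-0.036,"y":0.018,"z":0,"yaw":0,"hand":-1},
    {"x":-0.054,"y":0.028,"z":0,"yaw":0,"hand":-1},
    {"x":-0.071,"y":0.037,"z":0,"yaw":0,"hand":-1},
  ],
)

```text
clock: 20.48
position: [0.5374, -0.0409, 0.0847]
ee_rot: [-2.686, -1.63, 0.0]
force: [0.4, 0.5, -0.8]
width: 0.171
gripper_force: 60.0
```

Emit:
apply_moves(
  motion=[
    {"x":-0.045,"y":0.023,"z":0,"yaw":0,"hand":-1},
    {"x":-0.09,"y":0.046,"z":0,"yaw":0,"hand":-1},
    {"x":-0.135,"y":0.07,"z":0,"yaw":0,"hand":-1},
    {"x":-0.18,"y":0.093,"z":0,"yaw":0,"hand":-1},
    {"x":-0.225,"y":0.116,"z":0,"yaw":0,"hand":-1},
  ],
)

```text
clock: 21.1
position: [0.5352, -0.0398, 0.0847]
ee_rot: [2.686, 1.63, 0.0]
force: [-0.5, -0.8, -1.0]
width: 0.174
gripper_force: 60.0
```

Emit:
apply_moves(
  motion=[
    {"x":-0.045,"y":0.023,"z":0,"yaw":0,"hand":-1},
    {"x":-0.09,"y":0.046,"z":0,"yaw":0,"hand":-1},
    {"x":-0.135,"y":0.07,"z":0,"yaw":0,"hand":-1},
    {"x":-0.18,"y":0.093,"z":0,"yaw":0,"hand":-1},
    {"x":-0.225,"y":0.116,"z":0,"yaw":0,"hand":-1},
  ],
)

```text
clock: 21.72
position: [0.533, -0.0386, 0.0848]
ee_rot: [2.686, 1.63, 0.0]
force: [-0.4, 0.4, -1.8]
width: 0.169
gripper_force: 60.0
```

```bash
cat > cl.py <<'E'
from h import *
import sys
s=observe(); p=s["position"]; print(s["clock"],p.round(4),s["force"].round(1))
cm=camera_model("wrist"); b=get_image("wrist"); cv2.imwrite(f"pics/c{sys.argv[1]}.png",b)
tip=p-[0,0,.052]; print("tip px",proj(cm,tip).round(1),"axle px",proj(cm,[.564,-.054,.0535]).round(1))
for n in ("wrist","top","scene"):
    if n!="wrist": get_image(n)
    c=camera_model(n)
    for r in silhouettes("clip",n)[:1]:
        m=r["mask"]; ys,xs=np.nonzero(m); print(n,np.round(r["rect"]),round(r["p"],2),m.sum(),"ctr",xs.mean().round(1),ys.mean().round(1),"world@.03",onz(c,xs.mean(),ys.mean(),.03)[:2].round(4),"@.005",onz(c,xs.mean(),ys.mean(),.005)[:2].round(4))
E
python3 cl.py 1
```

```text
21.725 [ 0.533  -0.0386  0.0848] [-0.4  0.4 -1.8]
tip px [257.4 206.6] axle px [302.7 215.3]
wrist [245. 190. 290. 221.] 0.76 489 ctr 266.9 200.4 world@.03 [ 0.5421 -0.0383] @.005 [ 0.539  -0.0465]
top [307. 197. 350. 278.] 0.62 1469 ctr 322.1 227.2 world@.03 [ 0.562  -0.0086] @.005 [ 0.5632 -0.0125]
scene [269. 260. 290. 271.] 0.56 124 ctr 279.4 267.7 world@.03 [ 0.5401 -0.0427] @.005 [ 0.5619 -0.0119]
```

Emit:
apply_moves(
  motion=[
    {"x":-0.09,"y":0.046,"z":0,"yaw":0,"hand":-1},
    {"x":-0.18,"y":0.093,"z":0,"yaw":0,"hand":-1},
    {"x":-0.27,"y":0.14,"z":0,"yaw":0,"hand":-1},
    {"x":-0.36,"y":0.186,"z":0,"yaw":0,"hand":-1},
    {"x":-0.45,"y":0.23,"z":0,"yaw":0,"hand":-1},
    {"x":-0.54,"y":0.28,"z":0,"yaw":0,"hand":-1},
    {"x":-0.63,"y":0.33,"z":0,"yaw":0,"hand":-1},
    {"x":-0.72,"y":0.37,"z":0,"yaw":0,"hand":-1},
    {"x":-0.81,"y":0.42,"z":0,"yaw":0,"hand":-1},
    {"x":-0.9,"y":0.46,"z":0,"yaw":0,"hand":-1},
  ],
)

```text
clock: 23.28
position: [0.5239, -0.034, 0.0847]
ee_rot: [2.686, 1.63, -0.0]
force: [0.2, 0.5, -1.2]
width: 0.168
gripper_force: 60.0
```

```bash
python3 cl.py 2
```

```text
23.275 [ 0.5239 -0.034   0.0847] [ 0.2  0.5 -1.2]
tip px [257.4 206.6] axle px [316.1 215.3]
wrist [246. 190. 290. 222.] 0.68 522 ctr 267.0 200.5 world@.03 [ 0.533  -0.0337] @.005 [ 0.5299 -0.0419]
scene [266. 265. 285. 274.] 0.56 99 ctr 275.6 268.4 world@.03 [ 0.5332 -0.0411] @.005 [ 0.5547 -0.0102]
```

Emit:
apply_moves(
  motion=[
    {"x":-0.18,"y":0.09,"z":0,"yaw":0,"hand":-1},
    {"x":-0.4,"y":0.21,"z":0,"yaw":0,"hand":-1},
    {"x":-0.62,"y":0.32,"z":0,"yaw":0,"hand":-1},
    {"x":-0.84,"y":0.44,"z":0,"yaw":0,"hand":-1},
    {"x":-1.06,"y":0.55,"z":0,"yaw":0,"hand":-1},
    {"x":-1.28,"y":0.67,"z":0,"yaw":0,"hand":-1},
    {"x":-1.5,"y":0.78,"z":0,"yaw":0,"hand":-1},
    {"x":-1.72,"y":0.9,"z":0,"yaw":0,"hand":-1},
    {"x":-1.94,"y":1.01,"z":0,"yaw":0,"hand":-1},
    {"x":-2.16,"y":1.12,"z":0,"yaw":0,"hand":-1},
  ],
)

```text
clock: 24.82
position: [0.5022, -0.0228, 0.0847]
ee_rot: [2.686, 1.63, 0.0]
force: [-0.6, 0.1, -0.7]
width: 0.173
gripper_force: 60.0
```

```bash
python3 cl.py 3; python3 - <<'E'
import cv2
b=cv2.imread("pics/c3.png",0)
b=cv2.resize(b[180:225,225:310],None,fx=.5,fy=.5,interpolation=cv2.INTER_AREA)
for r in b: print(' '.join('%3d'%x for x in r))
E
```

```text
24.825 [ 0.5022 -0.0228  0.0847] [-0.6  0.1 -0.7]
tip px [257.4 206.6] axle px [348.  215.2]
wrist [226. 181. 266. 214.] 0.78 608 ctr 245.3 195.1 world@.03 [ 0.4971 -0.0097] @.005 [ 0.4923 -0.0164]
scene [238. 277. 262. 290.] 0.71 171 ctr 248.2 282.5 world@.03 [ 0.4719 -0.0509] @.005 [ 0.49   -0.0205]
217 222 213 191 184 193 207 217 219 219 219 219 223 222 220 220 218 216 214 213 214 216 216 217 217 217 217 217 216 215 215 214 213 211 211 216 220 215 219 216 175 187
234 236 203 230 228 218 203 187 186 184 194 195 211 229 218 216 215 214 215 217 218 217 217 217 217 216 216 216 214 213 212 211 212 216 226 233 231 230 235 226 165 238
238 221 237 255 247 239 239 237 239 237 231 231 208 193 179 176 192 199 197 178 194 218 216 215 214 213 213 213 211 212 213 215 220 233 234 234 234 234 235 197 171 223
238 237 250 251 224 228 221 231 225 239 235 252 255 243 237 210 207 189 190 212 203 211 213 213 213 211 212 214 214 216 217 217 228 237 236 231 232 234 227 158 178 209
237 233 207 185 184 184 178 181 172 178 174 220 207 195 179 145 184 190 217 238 219 219 221 215 211 220 217 192 161 185 176 1
[... 2198 characters left out ...]
 170 171 171 170 167 168 193
171 169 169 171 172 169  75  31  28  27  29  28  30  28  29  29  29  31  28  30  29  29  30  27  33  47 158 171 169 169 171 172 171 170 171 170 169 168 168 169 169 179
170 172 173 172 172 163 123 142  85  29  31  32  31  32  32  32  32  33  32  33  33  32  31  42 134 131 156 168 173 172 172 171 172 171 169 168 169 171 170 169 167 167
173 173 167 160 150 146 145 147  82  31  32  31  32  32  33  39  31  34  40  34  32  40  35  36 130 146 145 147 156 165 172 170 169 169 170 171 170 168 168 168 168 169
161 153 145 144 143 145 145 141  64  32  32  30  28  29  40  40  30  32  44  33  33  51  40  34 117 146 145 144 144 145 147 156 168 171 170 169 169 168 169 170 173 173
```

Emit:
apply_moves(
  motion=[
    {"x":0,"y":0,"z":0.5,"yaw":0,"hand":-1},
    {"x":0,"y":0,"z":1.5,"yaw":0,"hand":-1},
    {"x":0,"y":0,"z":3,"yaw":0,"hand":-1},
    {"x":0,"y":0,"z":5,"yaw":0,"hand":-1},
    {"x":0,"y":0,"z":7,"yaw":0,"hand":-1},
    {"x":0,"y":0,"z":9,"yaw":0,"hand":-1},
    {"x":0,"y":0,"z":9,"yaw":0,"hand":-1},
  ],
)

```text
clock: 26.0
position: [0.5035, -0.0229, 0.1766]
ee_rot: [2.685, 1.629, 0.005]
force: [-0.6, 0.2, -0.7]
width: 0.172
gripper_force: 60.0
```

```bash
python3 cl.py 4
```

```text
26.0 [ 0.5035 -0.0229  0.1766] [-0.6  0.2 -0.7]
tip px [257.2 206.7] axle px [319.  183.7]
wrist [232. 162. 264. 192.] 0.76 383 ctr 248.0 173.6 world@.03 [ 0.4963 -0.0123] @.005 [ 0.4928 -0.0173]
scene [239. 276. 261. 288.] 0.67 215 ctr 248.6 282.9 world@.03 [ 0.4719 -0.0522] @.005 [ 0.49   -0.0218]
```

Emit:
apply_moves(
  motion=[
    {"x":1,"y":3,"z":0,"yaw":8,"hand":-1},
    {"x":2.5,"y":8,"z":0,"yaw":16,"hand":-1},
    {"x":4,"y":13,"z":0,"yaw":24,"hand":-1},
    {"x":5.5,"y":18,"z":0,"yaw":32,"hand":-1},
    {"x":7,"y":23,"z":0,"yaw":40,"hand":-1},
    {"x":8,"y":26,"z":0,"yaw":43.7,"hand":-1},
    {"x":8.3,"y":27.1,"z":0,"yaw":43.7,"hand":-1},
    {"x":8.3,"y":27.1,"z":0,"yaw":43.7,"hand":-1},
    {"x":8.3,"y":27.1,"z":0,"yaw":43.7,"hand":-1},
  ],
)

```text
clock: 27.42
position: [0.5853, 0.246, 0.1747]
ee_rot: [1.89, 2.509, -0.001]
force: [-0.3, -0.3, -0.1]
width: 0.175
gripper_force: 60.0
```

```bash
cat > d.py <<'E'
from h import *
s=observe(); p=s["position"]; R=cv2.Rodrigues(s["ee_rot"])[0]
print(s["clock"],p.round(4),"tooly",np.degrees(np.arctan2(R[1,1],R[0,1])).round(2),"axis",R[:,2].round(4))
cm=camera_model("wrist"); b=get_image("wrist"); cv2.imwrite("pics/d.png",b)
print("tip px",proj(cm,p+R[:,2]*.052).round(1),"hole px",proj(cm,[.5859,.2479,.056]).round(1))
def show(b):
    g=cv2.cvtColor(b,cv2.COLOR_BGR2GRAY)
    for r in range(198,218): print(r,' '.join('%3d'%x for x in g[r,240:275]))
show(b); print("reference w5"); show(cv2.imread("pics/w5.png"))
E
python3 d.py
```

```text
27.425 [0.5853 0.246  0.1747] tooly 16.02 axis [-2.e-04 -1.e-03 -1.e+00]
tip px [256.6 206.6] hole px [257.7 183.2]
198 228 225 224 224 224 224 225 226 227 227 226 225 224 221 218 215 217 218 217 216 216 214 214 213 212 211 208 207 206 206 204 204 208 211 214
199 226 225 225 224 224 224 226 227 228 227 226 225 224 221 218 215 217 217 217 216 216 214 213 213 212 211 209 207 207 205 203 203 207 210 213
200 226 225 224 224 224 224 226 226 228 227 226 225 223 222 217 215 216 217 217 216 215 214 213 213 212 211 208 208 206 206 203 203 205 210 213
201 227 225 224 224 224 224 225 227 228 227 226 225 224 222 217 215 216 217 217 216 215 214 213 212 212 210 209 207 207 206 204 203 206 210 213
202 227 225 225 224 224 225 225 226 228 227 226 225 224 222 218 217 217 217 217 216 216 214 213 212 212 211 209 207 207 205 204 202 206 209 212
203 228 225 224 224 224 224 225 227 228 228 227 225 225 223 218 217 218 219 218 217 216 214 213 212 211 211 208 206 207 205 203 203 205 208 214
204 228 225 224 224 224 224 226 227 228 229 227 226 224 211 195 192 194 208 217 218 217 215 213 212 211 210 208 206 206 
[... 4088 characters left out ...]
 250 250 250 251 251 251 251 250 250 250 235 179 161 162 161 198 238 248 246 244 243 242 241 240 240 241 243 244 243 243 244
214 180 178 178 176 177 179 180 181 183 182 180 178 178 176 149 101  89  90  89 113 152 168 164 163 162 161 159 157 157 158 161 163 161 161 163
215  57  57  59  56  60  57  59  60  58  59  59  59  58  56  54  44  42  45  42  46  52  57  54  54  56  53  54  54  51  54  54  55  54  52  51
216  35  36  38  42  43  43  44  42  42  43  42  42  43  45  46  47  48  48  49  48  46  44  44  45  44  42  44  47  44  44  45  43  40  39  33
217  81  68  47  50  49  51  51  52  51  52  55  51  53  54  54  51  55  54  53  53  54  51  54  53  53  53  53  53  55  53  52  51  52  68  79
```

Emit:
apply_moves(
  motion=[
    {"x":0.02,"y":0.18,"z":-2,"yaw":0.3,"hand":-1},
    {"x":0.02,"y":0.18,"z":-4.5,"yaw":0.3,"hand":-1},
    {"x":0.02,"y":0.18,"z":-5,"yaw":0.3,"hand":-1},
    {"x":0.02,"y":0.18,"z":-5,"yaw":0.3,"hand":-1},
    {"x":0.02,"y":0.18,"z":-5,"yaw":0.3,"hand":-1},
  ],
)

```text
clock: 28.1
position: [0.5862, 0.2499, 0.1258]
ee_rot: [1.88, 2.516, 0.002]
force: [-0.1, 0.8, -0.4]
width: 0.171
gripper_force: 60.0
```

Emit:
apply_moves(
  motion=[
    {"x":-0.06,"y":-0.2,"z":0,"yaw":0,"hand":-1},
    {"x":-0.06,"y":-0.2,"z":0,"yaw":0,"hand":-1},
    {"x":-0.06,"y":-0.2,"z":0,"yaw":0,"hand":-1},
    {"x":-0.06,"y":-0.2,"z":-0.5,"yaw":0,"hand":-1},
    {"x":-0.06,"y":-0.2,"z":-0.5,"yaw":0,"hand":-1},
  ],
)

```text
clock: 28.72
position: [0.5846, 0.2479, 0.1191]
ee_rot: [-1.879, -2.517, 0.001]
force: [0.3, -0.4, -0.8]
width: 0.171
gripper_force: 60.0
```

Emit:
apply_moves(
  motion=[
    {"x":0.09,"y":0,"z":0,"yaw":0,"hand":-1},
    {"x":0.09,"y":0,"z":-0.5,"yaw":0,"hand":-1},
    {"x":0.09,"y":0,"z":-1,"yaw":0,"hand":-1},
    {"x":0.09,"y":0,"z":-1.5,"yaw":0,"hand":-1},
    {"x":0.09,"y":0,"z":-2,"yaw":0,"hand":-1},
    {"x":0.09,"y":0,"z":-2.5,"yaw":0,"hand":-1},
    {"x":0.09,"y":0,"z":-2.5,"yaw":0,"hand":-1},
  ],
)

```text
clock: 29.6
position: [0.5856, 0.2479, 0.0942]
ee_rot: [-1.879, -2.517, 0.001]
force: [-0.1, -0.6, -1.2]
width: 0.167
gripper_force: 60.0
```

Emit:
apply_moves(
  motion=[
    {"x":0,"y":0,"z":-0.5,"yaw":0,"hand":-1},
    {"x":0,"y":0,"z":-1,"yaw":0,"hand":-1},
    {"x":0,"y":0,"z":-1.5,"yaw":0,"hand":-1},
    {"x":0,"y":0,"z":-2,"yaw":0,"hand":-1},
    {"x":0,"y":0,"z":-2.5,"yaw":0,"hand":-1},
    {"x":0,"y":0,"z":-2.5,"yaw":0,"hand":-1},
  ],
)

```text
clock: 30.35
position: [0.5856, 0.2479, 0.0693]
ee_rot: [-1.88, -2.517, 0.001]
force: [-0.4, 0.9, -0.2]
width: 0.17
gripper_force: 60.0
```

Emit:
apply_moves(
  motion=[
    {"x":0,"y":0,"z":-0.3,"yaw":0,"hand":-1},
    {"x":0,"y":0,"z":-0.6,"yaw":0,"hand":-1},
    {"x":0,"y":0,"z":-0.7,"yaw":0,"hand":-1},
    {"x":0,"y":0,"z":-0.7,"yaw":0,"hand":-1},
  ],
)

```text
clock: 30.85
position: [0.5858, 0.248, 0.0627]
ee_rot: [-1.88, -2.517, 0.0]
force: [0.4, 0.3, -2.1]
width: 0.168
gripper_force: 60.0
```

Emit:
apply_moves(
  motion=[
    {"x":0,"y":0,"z":0,"yaw":0,"hand":-0.5},
    {"x":0,"y":0,"z":0,"yaw":0,"hand":0},
    {"x":0,"y":0,"z":0,"yaw":0,"hand":0},
    {"x":0,"y":0,"z":0,"yaw":0,"hand":0},
    {"x":0,"y":0,"z":2,"yaw":0,"hand":0},
    {"x":0,"y":0,"z":5,"yaw":0,"hand":0},
    {"x":0,"y":0,"z":9,"yaw":0,"hand":0},
    {"x":0,"y":0,"z":13,"yaw":0,"hand":0},
    {"x":0,"y":-3,"z":13,"yaw":0,"hand":0},
    {"x":0,"y":-3,"z":13,"yaw":0,"hand":0},
  ],
)

```text
clock: 32.1
position: [0.5867, 0.2151, 0.195]
ee_rot: [1.883, 2.512, 0.002]
force: [0.3, 0.2, -0.4]
width: 0.5
gripper_force: 0.0
```

```bash
python3 look.py 9 pick pick_stand; python3 - <<'E'
from h import *
d=np.load("w9.npz"); cm={"camera_matrix":d["K"],"T":d["T"]}
m=np.load("m9_pick.npy"); ys,xs=np.nonzero(m); print("expect guard/handle top px",proj(cm,[.5859,.2479,.058]).round(1),proj(cm,[.5859,.2479,.122]).round(1))
for dx,dy,z in [(-13,13,.060),(13,13,.06),(-8,-8,.122),(8,-8,.122)]:
    a=np.radians(16.4); q=np.array([.5859+(dx*np.cos(a)-dy*np.sin(a))/1e3,.2479+(dx*np.sin(a)+dy*np.cos(a))/1e3,z]); print(proj(cm,q).round(1))
for q in ("clip","pick","tape","capacitor","heatsink"):
  for n in ("scene","top"):
    get_image(n); c=camera_model(n); r=recognise(q,n)
    print(q,n,[(np.round(x["rect"]).tolist(),round(x["p"],2)) for x in r[:1]])
E
```

```text
tcp [0.5867 0.2151 0.195 ] [1.883e+00 2.512e+00 2.000e-03] 32.1
pick [251.9, 142.6, 274.5, 171.4] 0.63
pick_stand [233.5, 118.2, 301.1, 189.5] 0.88
expect guard/handle top px [263.9 152.7] [266.  164.3]
[252.1 141.1]
[276.  141.1]
[256.9 173.2]
[274.9 173.1]
clip scene [([241.0, 278.0, 261.0, 287.0], 0.5)]
clip top []
pick scene [([216.0, 164.0, 227.0, 190.0], 0.74)]
pick top []
tape scene [([325.0, 213.0, 342.0, 233.0], 0.67)]
tape top [([282.0, 142.0, 302.0, 165.0], 0.56)]
capacitor scene [([374.0, 239.0, 388.0, 260.0], 0.71)]
capacitor top [([341.0, 148.0, 351.0, 159.0], 0.39)]
heatsink scene [([165.0, 182.0, 186.0, 196.0], 0.68)]
heatsink top [([145.0, 235.0, 164.0, 246.0], 0.55)]
```

```bash
python3 -c "
from cell import sign_off
print(sign_off())"
```

```text
the job is handed in; nothing more can be done
None
```

I handed the job in after about 32 s of the 64 s: the clip is off the axle and lying on the tray floor, well over 20 mm from the axle. The pull stayed near 12 N, the pick is back upright in its stand, and the bystanders did not move; these are camera and wrist-force readings, and sign-off returned no verdict.

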